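Clamp the cookie stencil with the wing nut

TASK

Push the swing clamp's upright tab with a fingertip until the arm lies over the stencil frame against its stop pin, then turn the loose wing nut clockwise (seen from above) with repeated fingertip strokes on its wings until it is fully down and stops. Only push: do not pinch the tab or the wings between the fingers, and leave the squeeze bottle, icing tub, cookie and palette knife where they are. Finish with the hand clear.

Things in the scene. Friction and masses are not known exactly. Their poses are not given: they have to be found in the camera images.
- jig: Fixed white plastic stencil jig. Origin: on the table; z up. Board 200 (its x) by 262 mm (its y, -123 to +139), 15 mm thick. A 120 mm square steel stencil frame, top 27 mm above the table, is centred at its (0, -45 mm) with a cookie underneath. A vertical stud stands at its (0, +85 mm), top 76 mm above the table.
- fence_mid (a point): Middle of the top edge of a straight fixed fence beside the nut, 70 mm above the table. The fence is 76 mm long along jig x (from -38 to +38), 8 mm thick; its near face is 38.5 mm from the stud axis towards jig +y, which leaves only 24 mm between hub and fence, too little for most fingertips. The other sides of the nut are open.
- stud_axis (a point): Point on the stud's vertical axis at the height of the clamp arm's top, 36 mm above the table. Fixed to the jig; axes as the jig's. The clamp arm and the wing nut both turn about this axis.
- clamp_arm (a joint): Angle (rad) of the aluminium swing clamp arm (20 mm wide, 97 mm long from the axis, top 36 mm above the table) about the stud. 0: against its stop pin, lying over the stencil frame, pointing from the stud to jig -y. Positive: swung away clockwise seen from above (1.57: pointing to jig -x); starts 0.9 to 1.45; push it anticlockwise to close. Under 2 N at the tab; stays where left.
- tab_center (a point): Centre of the upright tab on the clamp arm, 85 mm from the stud axis: a plate 10 mm thick along the swing, 24 mm wide radially, from 36 to 65 mm above the table (this point is at 50.5 mm). Its y axis points from the tab to the stud; at joint 0 its axes are the jig's. Closing pushes its -x face; touching its -x and +x faces at once counts as pinching.
- wing_nut (a joint): Rotation (rad) of the wing nut, growing as it turns clockwise seen from above. 0: fully down on the clamp arm, at a hard stop. Starts between -8.8 and -6.2 (1 to 1.4 turns to go). It sinks 4 mm a turn. Light friction (about 1 N at a wing); stays where it is left and turns freely either way.
- nut_center (a point): Wing nut, grey plastic: hub 28 mm in diameter, 24 mm tall, and two opposite upright wings along its x axis, reaching 36 mm from the axis, 10 mm thick, 24 mm tall. This point: on the axis, half-way up the wings, 52 mm above the table when fully down (wings from 40 to 64 mm), up to 6 mm more at the start. Its x axis lies along the wings. Touching both sides of a wing at once is pinching.
- squeeze_bottle: Clear squeeze bottle, 54 mm in diameter, 160 mm tall, standing beyond the jig. Origin: centre of its underside. Leave alone.
- icing_tub: White icing tub with lid, 96 mm in diameter, 65 mm tall, beside the jig. Origin: centre of its underside. Leave alone.
- cookie: Loose round cookie lying on the table, 72 mm in diameter, 9 mm thick. Origin: centre of its underside. Leave alone.
- palette_knife: Palette knife, 238 mm long, white handle 14 mm thick and steel blade, lying flat beyond the jig, its length along its own x. Origin: its middle, on the table. Leave alone.

How it is judged (in metres and radians):
On the way, in this order (a step that is already met when the one before it is completed fails the run):
1. the clamp arm has been swung against its stop pin over the stencil frame (value of joint clamp_arm below 0.08 rad), for 0.2 s.
2. the wing nut has been turned fully down (value of joint wing_nut above -0.25 rad), for 0.2 s.
At the end, for the whole second after the job is handed in: The clamp arm is within 0.08 rad of its stop, the wing nut within 0.25 rad of fully down, and the bottle, tub, cookie and knife are within 20 mm of where they started (value of joint clamp_arm below 0.08 rad and value of joint wing_nut above -0.25 rad and distance of each of squeeze_bottle, icing_tub, cookie, palette_knife from where it was at the start of the episode below 0.02 m); the robot touches nothing.
It fails at once if the wings were pinched (both faces touched at once) ((contact force between the fingers and wing_nut_c3 above 1 N or contact force between the fingers and wing_nut_c4 above 1 N) and (contact force between the fingers and wing_nut_c5 above 1 N or contact force between the fingers and wing_nut_c6 above 1 N)).
It fails at once if the tab was pinched (both faces touched at once) (contact force between the fingers and clamp_arm_c3 above 1 N and contact force between the fingers and clamp_arm_c4 above 1 N).
It fails at once if a bystander was moved or lifted by more than 20 mm (distance of any of squeeze_bottle, icing_tub, cookie, palette_knife from where it was at the start of the episode above 0.02 m).
It also fails if it takes over 64 s, if anything falls off the work surface, if the arm or the gripper's body presses on something with over 40 N, if the wrist force passes 120 N, or if a joint passes its speed limit or range.

ROBOT

A 6-joint arm with a two-finger parallel gripper is mounted at the origin on the work surface. World frame = base frame: x ahead of the robot, y to its left, z up, the work surface at z = 0. Lengths are in m, angles in degrees, forces in N, time in s.
With the tool pointing down it reaches from about 0.325 to 0.775 m from the base axis. Payload 5.5 kg.
Tool frame: the origin (TCP) lies at the centre of the arm's flange, where the gripper is bolted on; the fingertips stand 182 mm ahead of it and the grasp point (between the pads) lies 163 mm ahead of it; z points along the fingers, y is the line along which they close (so a half turn about z gives the same grasp; the last joint's range is limited). The gripper opens to 88 mm and grips with 3 to 60 N. Pads are 20 mm wide; open, the fingers measure 115 mm over their backs; the gripper's body (75 mm by 178 mm) begins 61 mm behind the grasp point.
Start: joints at [-3.249, 5.22, 70.514, -0, 104.267, -3.249], TCP at [0.6, -0, 0.405] pointing down, gripper open.
Joint ranges: [-164.24, 164.24], [-49.07, 125.15], [9.68, 141.18], [-86.29, 266.29], [3.28, 154.24], [-151.56, 151.56]. Speed limits (degrees/s): [147.25, 147.25, 172.46, 180, 180, 180].

INTERFACE

Orientations are given as [roll, pitch, yaw] about the fixed x, y, z axes, in that order (R = Rz(yaw) Ry(pitch) Rx(roll)).
In Python, from station import r gives the robot as it stands. The module is installed in compiled form; this text tells all that it offers. Calls block until the motion is done:
- r.reach(position, orientation): joint-space move of the TCP to a pose.
- r.servo_line(position, rotation=None, speed=0.15): straight line of the TCP; rotation=None keeps the orientation; speed is the mean speed in m/s.
- r.move_joints(angles): joint-space move.
- r.let_go() and r.grab(squeeze=None): open the fingers fully, or close them until they stop; squeeze is the grip in N (None keeps the last).
- r.wait(seconds).
- r.inverse_kinematics(position, orientation): joint angles nearest the present ones, or None.
- r.sense(): the state.
- r.snapshot(name): name is "scene" or "side" or "wrist"; returns a dict with "frame" (400x640x3 uint8, red, green, blue), "fx", "fy", "cx", "cy" (pixels), "dist_coeffs" ([k1, k2, p1, p2, k3] as OpenCV has them; the pictures are not rectified), "R" (3x3) and "t" (3): a world point X has camera coordinates R X + t. Camera axes: x right, y down, z forward; pixel columns grow to the right and rows downward; lengths in m; the calibration is good to about 2 mm. A picture is of the moment at which its call begins. There is no depth.
A pose or a line that the arm cannot do raises r.IKError and nothing moves.
- r.hand_in(): hands the job in; it is judged then, once.
The state is a dict: "clock": time; "joints": joint angles; "joint_vel": joint speeds; "joint_torque": joint torques, N m; "tcp_pos": TCP position; "orientation": TCP orientation; "contact_force": force on the tool from outside, world axes, zero at the start; "torque": the same for the moment, N m; "opening": finger opening in m; "gripper_force": force on a finger pad.
Only numpy, scipy, OpenCV 4.12 (cv2) and the standard library are available. Lean on these libraries where they do the work, as an engineer would, in place of code of your own. Each camera call takes 0.05 s, during which the arm holds its last target. There are 200 camera calls.

## Working session

There is one attempt and no reset: what is moved stays moved. The work goes in short steps, each a Python script; the robot and the scene stay as the last script left them, time stands still between calls to the robot, and variables do not carry over. Pictures are saved under pics/ and viewed, at most 10 in all, crops included, and the job is handed in when it is done.

```bash
mkdir -p pics; python3 - <<'E'
from station import r
import cv2,numpy as np,pickle
d={}
for n in ("scene","side","wrist"):
    s=r.snapshot(n); d[n]=s
    cv2.imwrite(f"pics/{n}0.png",s["frame"][:,:,::-1])
    C=-s["R"].T@s["t"]; print(n,C.round(3),s["R"][2].round(2),s["fx"],s["dist_coeffs"])
pickle.dump(d,open("d0.pkl","wb"))
print(r.sense())
E
```

```text
scene [ 1.263 -0.189  0.634] [-0.74  0.17 -0.66] 432.4939140181065 [-0.09836728  0.          0.          0.          0.        ]
side [ 0.188 -0.735  0.649] [ 0.4   0.72 -0.56] 468.5821622794395 [-0.09100167  0.          0.          0.          0.        ]
wrist [0.6   0.065 0.383] [-0.   -0.24 -0.97] 357.83989634455367 [-0.00560015  0.          0.          0.          0.        ]
{'clock': 0.15, 'joints': array([-3.24635156e+00,  5.25382343e+00,  7.05647729e+01, -3.12941854e-03,
        1.04267393e+02, -3.24948892e+00]), 'joint_vel': array([-0.02589098, -0.02998638, -0.18888737, -0.0816802 ,  0.02194726,
        0.00194459]), 'joint_torque': array([ 1.35033202e-03, -4.47044814e+01, -4.06907630e+01,  6.99103042e-02,
        2.74600578e-02, -1.16549641e-04]), 'tcp_pos': array([6.00050100e-01, 1.07944495e-05, 4.03772300e-01]), 'orientation': array([-1.79913977e+02, -1.84502497e-03,  9.00023670e+01]), 'contact_force': array([ 0.68894674, -0.24008956, -0.4311978 ]), 'torque': array([-0.02080952,  0.00700056, -0.02792482]), 'gripper_force': 0.0, 'opening': 0.08777356217266574}
```

View pics/scene0.png

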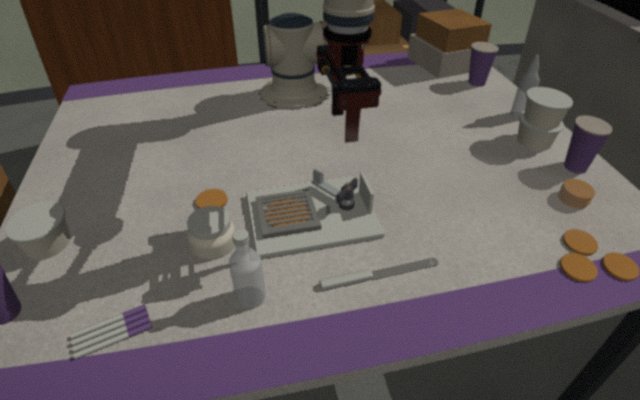

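View pics/wrist0.png

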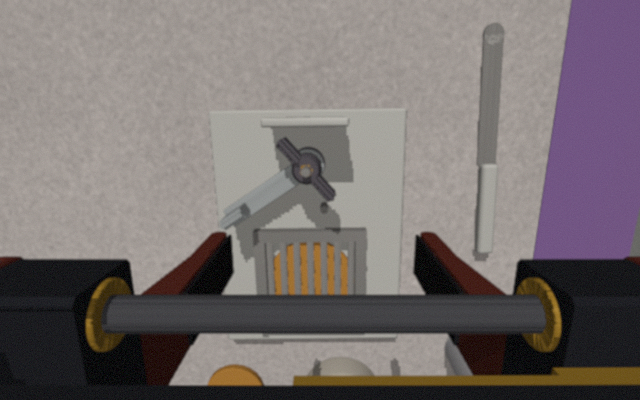

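View pics/side0.png

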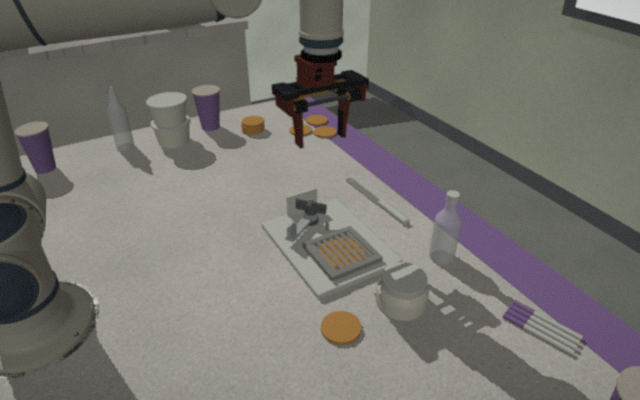

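The wrist view (right = +x, up = +y) shows the board's far corners at (212,112) and (405,109) and the fence at (306,122). The stud and nut are at about (306,168), with wings running from (281,142) to (331,196). The tab is near (231,215). In the scene view the tub is at (212,240), the bottle base at (250,300) and the cookie at (212,200).

```bash
cat > h.py <<'E'
import cv2,numpy as np
def ray(s,uv,z):
    K=np.array([[s["fx"],0,s["cx"]],[0,s["fy"],s["cy"]],[0,0,1]])
    p=cv2.undistortPoints(np.array([[uv]],float),K,np.array(s["dist_coeffs"]))[0,0]
    d=s["R"].T@np.array([p[0],p[1],1]); C=-s["R"].T@s["t"]
    return C+d*(z-C[2])/d[2]
E
python3 - <<'E'
from h import *
import pickle
d=pickle.load(open("d0.pkl","rb"));w=d["wrist"];s=d["scene"]
L=[("cornL",w,(212,112),.015),("cornR",w,(405,109),.015),("fenceL",w,(263,121),.07),("fenceR",w,(349,120),.07),
("studtop",w,(306,170),.076),("hubtop",w,(306,167),.068),("wingA",w,(281,142),.068),("wingB",w,(331,196),.068),("tabtop",w,(232,214),.065),
("bottle",s,(250,298),0),("tub",s,(212,247),0),("cookie",s,(212,198),.009),("knifeL",w,(485,250),.01),("knifeR",w,(493,30),.003)]
for n,c,uv,z in L: print(n,ray(c,uv,z).round(4))
im=cv2.resize(w["frame"][90:250,190:420,::-1],None,fx=3.4,fy=3.4,interpolation=cv2.INTER_CUBIC);cv2.imwrite("pics/wcrop.png",im)
from station import r
for yaw in (-60,-45,90,225,240): print(yaw,r.inverse_kinematics([.59,.1,.232],[180,0,yaw]))
E
```

```text
cornL [0.488  0.0663 0.015 ]
cornR [0.6806 0.0693 0.015 ]
fenceL [0.5478 0.0586 0.07  ]
fenceR [0.6213 0.0595 0.07  ]
studtop [0.5844 0.0174 0.076 ]
hubtop [0.5841 0.0188 0.068 ]
wingA [0.5625 0.0407 0.068 ]
wingB [ 0.6064 -0.0075  0.068 ]
tabtop [ 0.515  -0.0254  0.065 ]
bottle [ 0.7754 -0.2121  0.    ]
tub [ 0.6331 -0.2752  0.    ]
cookie [ 0.4886 -0.2694  0.009 ]
knifeL [ 0.7792 -0.0821  0.01  ]
knifeR [0.7652 0.1445 0.003 ]
-60 None
-45 [ 6.36261104e+00  6.96418526e+00  8.62131751e+01 -2.54444375e-14
  8.68226397e+01  1.41362611e+02]
90 [ 6.36261104e+00  6.96418526e+00  8.62131751e+01 -2.54444375e-14
  8.68226397e+01  6.36261104e+00]
225 [   6.36261104    6.96418526   86.21317506    0.           86.82263968
 -128.63738896]
240 [   6.36261104    6.96418526   86.21317506    0.           86.82263968
 -143.63738896]
```

View pics/wcrop.png

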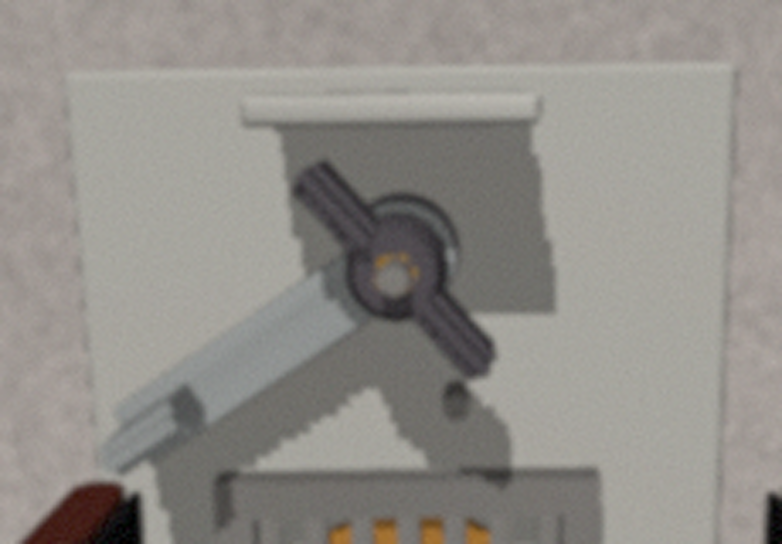

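```bash
cat >> h.py <<'E'
from station import r
STUD=np.array([.584,.0155]); JY=1.0
def u(a): a=np.radians(a); return np.array([np.cos(a),np.sin(a)])
def pose(a,rad,off,side,yaw0,ztip):
    "tip centre at radius rad along direction a, offset off to the side (+1 = CCW) ; yaw=a+yaw0"
    p=STUD+rad*u(a)+side*off*u(a+90)
    return [p[0],p[1],ztip+.182],[180,0,a+yaw0]
def F(): return np.array(r.sense()["contact_force"])
E
python3 - <<'E'
from h import *
r.grab(10)
A=lambda th:-90-th+JY
P=lambda th,off,z:pose(A(th),.085,off,-1,270,z)
r.reach(*P(57,.031,.13))
r.servo_line(P(57,.031,.047)[0],speed=.15)
r.wait(.1); f0=F(); print(r.sense()["opening"],f0.round(2))
th=57; r.servo_line(*P(th,.018,.047),speed=.08); print(th,(F()-f0).round(1))
while th>-12:
    th-=8 if th>12 else 1.5
    p,o=P(th,.015,.047); r.servo_line(p,o,speed=.08)
    f=F()-f0; t=f[:2]@u(A(th)+90); print(round(th,1),f.round(1),t.round(1))
    if t<-8: break
print(r.sense()["clock"])
s=r.snapshot("wrist");cv2.imwrite("pics/w1.png",s["frame"][:,:,::-1])
E
```

```text
0.0003807002387518685 [-0.17  0.7  -0.21]
57 [ 1.  -0.1 -0.2]
49 [-0.4 -0.2 -0.4] -0.1
41 [ 0.4 -0.7 -0.4] 0.7
33 [ 0.1 -0.5  0. ] 0.4
25 [1.3 0.  1.2] 1.2
17 [-0.3 -1.1  0.2] 0.0
9 [ 0.1 -0.7  0.1] 0.2
7.5 [ 0.5 -0.4  0.7] 0.5
6.0 [ 0.1 -0.7 -0.5] 0.1
4.5 [-0.4 -1.6 -0.6] -0.3
3.0 [-1.2 -1.4  0.6] -1.1
1.5 [-0.3 -0.9  0.2] -0.2
0.0 [-6.2 -0.4  4.2] -6.2
-1.5 [-15.2   0.2   8.8] -15.2
6.8333
```

View pics/w1.png

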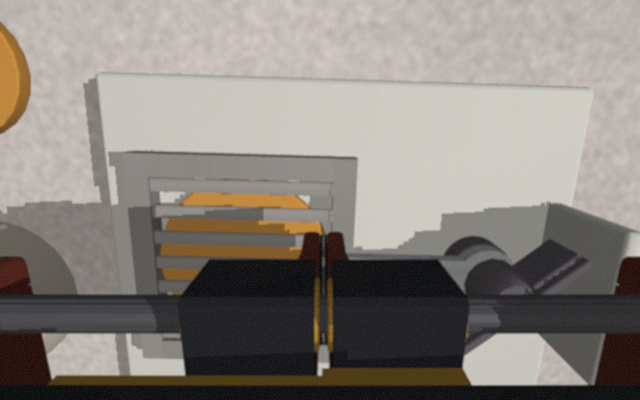

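The clamp reached its stop: the force rose at a commanded angle of about 0°, which agrees with my geometry, and the picture shows the tip at the closed tab. Next is nut stroke 1.

```bash
cat >> h.py <<'E'
def stroke(a0,a1,step=10,gap=.006,z=.048,lim=8,speed=.04):
    P=lambda a,off,z:pose(a,.032,off,1,270,z)
    r.reach(*P(a0,.015+gap,.12)); r.servo_line(P(a0,.015+gap,z)[0],speed=.15)
    r.wait(.1); f0=F(); a=a0; log=[]; hit=False
    r.servo_line(*P(a,.015,z),speed=.04)
    while a>a1+.01:
        a=max(a-step,a1); r.servo_line(*P(a,.015,z),speed=speed)
        t=(F()-f0)[:2]@u(a-90); log.append((round(a),round(float(t),1)))
        if t<-lim: hit=True; break
    p,o=P(a,.027,z); r.servo_line(p,speed=.1); p[2]=.12+.182; r.servo_line(p,speed=.2)
    print(log,"HIT" if hit else "",r.sense()["clock"]); return a,hit
E
python3 - <<'E'
from h import *
p=np.array(r.sense()["tcp_pos"]); p[0]-=.015; r.servo_line(p,speed=.1); p[2]=.302; r.servo_line(p,speed=.2)
stroke(-47,-220)
p=[.56,-.02,.34]; r.reach(p,[180,0,90])
s=r.snapshot("wrist");cv2.imwrite("pics/w2.png",s["frame"][:,:,::-1])
E
```

```text
[(-57, 0.3), (-67, 0.7), (-77, 0.6), (-87, 0.8), (-97, 0.6), (-107, 0.4), (-117, 0.8), (-127, 0.1), (-137, -0.4), (-147, 0.3), (-157, -0.7), (-167, 0.6), (-177, -0.5), (-187, -0.5), (-197, -0.0), (-207, -0.9), (-217, -0.7), (-220, -2.0)]  15.9
```

View pics/w2.png

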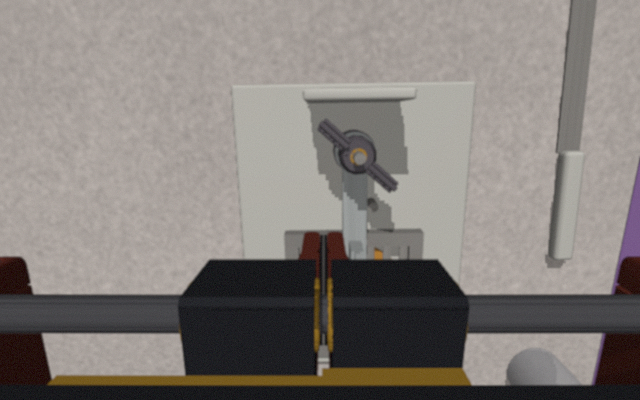

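The nut turned about 173°: the wings now run from (323,124) to (393,187), about -41°. The clamp arm still points straight at the frame. Next are stroke 2 and then a fine third stroke.

```bash
python3 - <<'E'
from h import *
a,h=stroke(-40,-220)
if not h: a,h=stroke(-40,-222,step=4,speed=.04)
r.reach([.56,-.02,.34],[180,0,90])
s=r.snapshot("wrist");cv2.imwrite("pics/w3.png",s["frame"][:,:,::-1]); print(r.sense()["clock"])
E
```

```text
[(-50, -0.9), (-60, -0.8), (-70, 0.7), (-80, -0.2), (-90, 0.6), (-100, 1.1), (-110, 1.1), (-120, 0.5), (-130, 0.7), (-140, 0.4), (-150, 0.6), (-160, 0.7), (-170, 1.7), (-180, 0.2), (-190, 1.3), (-200, 0.5), (-210, 0.4), (-220, 0.4)]  26.4167
[(-44, -0.2), (-48, -1.8), (-52, -1.5), (-56, -0.8), (-60, -1.5), (-64, -0.0), (-68, -0.4), (-72, -0.5), (-76, -0.3), (-80, -1.1), (-84, -0.5), (-88, -0.1), (-92, -0.7), (-96, 0.0), (-100, -0.3), (-104, -0.8), (-108, 0.1), (-112, -0.8), (-116, -0.1), (-120, -0.0), (-124, -0.2), (-128, -0.0), (-132, -0.3), (-136, -0.4), (-140, -0.7), (-144, 0.4), (-148, -0.0), (-152, -0.3), (-156, -0.3), (-160, -0.0), (-164, 0.0), (-168, 0.4), (-172, -0.3), (-176, -0.4), (-180, -3.2), (-184, -8.2)] HIT 39.875
40.2083
```

View pics/w3.png

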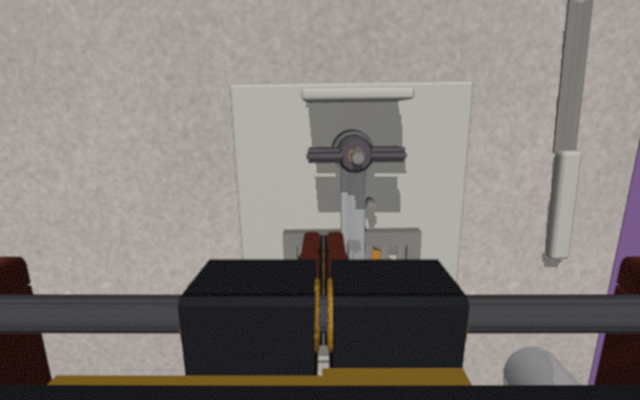

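The wings now lie along jig x, from (308,154) to (404,154), where the nut hit its hard stop. The clamp arm is still closed and the hand is clear.

```bash
python3 -c "
from station import r
print(r.hand_in())"
```

```text
the job is handed in; nothing more can be done
None
```

The job is handed in: the clamp arm is closed against its stop pin, the wing nut is turned down to its hard stop in three pushing strokes, and the hand is clear. It took about 40 s of the 64 s allowed; the hand-in call returned no verdict.

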